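# Seat a framed optic in its inclined three-point mount

### The job

Take the framed optic by its red grip bar from the cork mat and seat it in the blue inclined three-point mount: hook its lower edge under the two steel hooks, then press the raised upper edge down past the brass spring plunger until it snaps home and lies firmly on all three pads without rocking. Handle it gently, never forcing it hard against the mount, and leave the other things on the bench undisturbed.

Things in the scene. Friction and masses are not known exactly. Their poses are not given: they have to be found in the camera images.
- optic: Framed optic, about 0.35 kg (varies): flat dark frame 110 (own x) x 90 (own y) x 10 mm thick with glass, a red bridge grip on top. Origin: centre of the underside; z out of the top face. Same when turned half round about z. Black rubber press pads, 20 x 50 mm, flush with the top face, centred at x = +-38 mm. Starts flat on the cork mat (135 x 112 x 4 mm), grip up.
- grip (a point): Centre of the optic's red grip bar, 35 mm above the centre of its underside. The bar runs along the optic's y: 72 mm long, 14 mm wide in x, from 28 to 42 mm above the underside, on two posts 10 mm wide at y = +-31 mm. A beige clamp station, 0.225 m tall, stands between the mat and the mount (about x 0.33 to 0.65, y 0.02 to -0.18 m): carry the optic over it.
- seat: The mount's blue inclined bed (fixed, elsewhere each time). Its frame is that of the seated optic: origin at the centre of its underside, x uphill (towards the robot's right), y across, z normal to the bed, leaning 25 degrees from vertical to the downhill side, so the tool must lean too. Bed face at z = -12 mm, x -76 to 102, y +-56. Friction about 0.6: the optic does not slide down by itself.
- hook_left: Downhill point on the +y side; frame = the seat's. Brass pad 12 mm across, top at z = 0, at x = -42, y = 28 mm. Steel stop face at x = -55 mm, y 15 to 41; the lip over it reaches to x = -51, underside at z = 13.5, top at 18 mm. Side cheek: inner face at y = 48 mm (3 mm beside the seated frame), x -67 to -33, its top flared outward up to z = 17 mm.
- hook_right: Downhill point on the -y side: mirror image of hook_left, at negative y; frame = the seat's.
- far_pad: The single uphill brass pad, 12 mm across; frame = the seat's: the pad is at x = 40, y = 0, its top at z = 0.
- plunger (a joint): Spring plunger at the uphill end, m: 0 free, positive pushed uphill, at most 0.0055; 6.6 N at 0, 2.2 N more per mm. Hooked, the optic first rests on its ball, 8 to 10 degrees above the bed; some 3 to 8 N on the uphill press pad snaps it past, then it is loose till it meets the pad. Home it reads about 0.002 and pushes the optic onto both hooks. Its travel is too short to put the optic in flat.
- plunger_nose (a point): Foremost point of the plunger's smooth brass ball (radius 12 mm, friction about 0.25), at seat x = 52, y = 0, z = 12 mm when free: 3 mm over the seated optic's edge. Behind it an aluminium housing: seat x 68 to 100, y +-20, top at z = 26 mm.
- setting_ring_1: Bystander, to be left alone: grey setting ring, 52 mm across, 18 mm high. Origin: centre of its underside.
- setting_ring_2: Bystander, to be left alone: grey setting ring, 42 mm across, 16 mm high. Origin: centre of its underside.
- plug: Bystander, to be left alone: yellow plug with black ends, 60 x 32 x 33 mm. Origin: centre of its underside.
- torch: Bystander, to be left alone: black torch lying down, 111 x 32 x 28 mm. Origin: centre of its underside.
- red_pin: Bystander, to be left alone: pin gauge with dark red grip, 111 x 28 x 13 mm. Origin: centre of its underside.
- feeler: Bystander, to be left alone: steel feeler gauge, 104 x 23 x 15 mm. Origin: centre of its underside.
- big_ring: Bystander, to be left alone: grey setting ring, 60 mm across, 20 mm high. Origin: centre of its underside.
- bottle: Bystander, to be left alone: small white bottle with blue label and blue nozzle, 35 mm across, 94 mm high. Origin: centre of its underside.
Things that resemble listed ones, but are neither listed nor needed, are in the scene too. Of the things that look like the optic, the larger one is meant.

How it is judged:
At the end, for the whole second after the job is handed in: The optic rests home, grip outward, under both hooks: origin within 3 mm of the seat along the slope, 5 mm across, 2 mm in height; flat within 0.03 rad, square within 0.08; over 0.5 N on each hook, 0.2 N on the far pad; plunger pushed back over 1.2 mm; bystanders within 20 mm of their start (x of optic in the frame of seat between -0.003 and 0.003 m and y of optic in the frame of seat between -0.005 and 0.005 m and z of optic in the frame of seat between -0.002 and 0.002 m and angle between the z axis of optic and the z axis of seat, either way round below 0.03 rad and angle between the x axis of optic and the x axis of seat, either way round below 0.08 rad and angle between optic's own z axis and vertical below 0.6 rad and contact force between optic and hook_left above 0.5 N and contact force between optic and hook_right above 0.5 N and contact force between optic and far_pad above 0.2 N and value of joint plunger above 0.0012 m and linear speed of optic below 0.01 m/s and angular speed of optic below 0.05 rad/s); the robot touches nothing.
It fails at once if the optic is forced against the mount with more than 80 N, or struck on it as hard (contact force between optic and seat above 80 N).
It fails at once if a bystander is moved more than 20 mm (distance of any of setting_ring_1, setting_ring_2, plug, torch, red_pin, feeler, big_ring, bottle from where it was at the start of the episode above 0.02 m).
It also fails if it takes over 64 s, if anything falls off the work surface, if the arm or the gripper's body presses on something with over 40 N, if the wrist force passes 120 N, or if a joint passes its speed limit or range.

### The arm

A 6-joint arm with a two-finger parallel gripper is mounted at the origin on a cart in front of the work surface, level with it; the furniture and walls round the work are solid. World frame = base frame: x ahead of the robot, y to its left, z up, the work surface at z = 0. Lengths are in m, angles in rad, forces in N, time in s.
With the tool pointing down it reaches from about 0.4 to 0.825 m from the base axis. Payload 7 kg.
Tool frame: the origin (TCP) lies between the finger pads; the fingertips stand 8 mm ahead of it and the grasp point (between the pads) lies 11 mm behind it; z points along the fingers, y is the line along which they close (so a half turn about z gives the same grasp; the last joint's range is limited). The gripper opens to 85 mm and grips with 20 to 120 N. Pads are 22 mm wide; open, the fingers measure 114 mm over their backs; the gripper's body (76 mm by 85 mm) begins 54 mm behind the grasp point. The pads swing forward as they close: fully open they stand 13 mm farther back than shut.
Start: joints at [-1, 0.359, 0.012, 0, -1.224, -0.288], TCP at [0.188, -0.648, 0.239] pointing down, gripper open.
Joint ranges: [-3.07, 3.07], [-1.43, 2.12], [-1.02, 1.25], [-3.03, 1.67], [-3.05, -0], [-3.03, 3.03]. Speed limits (rad/s): [2.39, 2.39, 3.01, 3.14, 3.14, 3.14].

### API

Orientations are given as a 3x3 rotation matrix whose columns are the frame's x, y, z axes.
In Python, from rig import robot, optics gives the robot as it stands.
- The arm moves only by the tool arm_command, never from a script. Its argument "rows" is a list of rows, each an object of numbers: "dx", "dy", "dz": the shift along the world's x, y, z in m; "ax", "ay", "az": the turn, a rotation vector about the world's x, y, z in rad; "gripper": the finger opening in m, from 0 to 0.0854. In form: [{"dx": .., "dy": .., "dz": .., "ax": .., "ay": .., "az": .., "gripper": ..}, ...]. A call has 1 to 20 rows; each row is the pose to reach, as a shift and turn from the pose commanded when the call began; what a row does not reach only later rows make up. A row lasts 1/12 s, in which the tool goes at most 41.7 mm and 7.16 degrees, less where a joint would pass 70% of its speed; a pose out of reach is approached as far as the arm can. A call with a gripper value outside its range is refused whole. The fingers move at their own pace and stop on an object; "squeeze" is the grip in N (left out, the last holds). Time passes only in rows, so rows that repeat a pose let the fingers close. It gives the time, the measured TCP pose, the force, the opening and the grip force at its end, in the units of the state.
- robot.sense(): the state, without advancing time (a new reading comes with each control period).
- optics.grab_frame(name): name is "scene" or "top" or "wrist"; returns a dict with "color" (420x560x3 uint8, red, green, blue), "z_map" (420x560 float32, m along the optical axis (not along the pixel's ray), 0 where there is no reading), "fx", "fy", "cx", "cy" (pixels), "R" (3x3) and "t" (3): a world point X has camera coordinates R X + t; the wrist camera has in their place "mount" (4x4, takes a point from camera to tool coordinates, whose origin is the TCP and whose axes are the flange's). Camera axes: x right, y down, z forward; pixel columns grow to the right and rows downward; lengths in m; the calibration is good to about 2 mm. A picture is of the moment at which its call begins: read the wrist's pose just before it.
- robot.hand_in(): hands the job in; it is judged then, once.
The state is a dict: "time": time; "joint_positions": joint angles; "qvel": joint speeds; "effort": joint torques, N m; "ee_pos": TCP position; "tool_rot": TCP orientation; "force": force on the tool from outside, world axes, zero at the start; "ft_torque": the same for the moment, N m; "grip_width": finger opening in m; "grip_force": force on a finger pad.
Only numpy, scipy, OpenCV 4.12 (cv2) and the standard library are available. Lean on these libraries where they do the work, as an engineer would, in place of code of your own. Each camera call takes 0.05 s, during which the arm holds its last target. There are 200 camera calls.

## Working session

There is one attempt and no reset: what is moved stays moved. The work goes in short steps, Python scripts to look and compute and a tool call to move; the robot and the scene stay as the last step left them, time stands still between calls to the robot, and variables do not carry over. Pictures are saved under pics/ and viewed, at most 10 in all, crops included, and the job is handed in when it is done.

Besides the shell and the picture viewer there is one more tool, called after ">>>" by a JSON object that holds its "api" and its "payload". arm_command: Moves the arm, as the interface text tells. Its arguments: {"type":"object","properties":{"rows":{"type":"array","items":{"type":"object","properties":{"dx":{"type":"number"},"dy":{"type":"number"},"dz":{"type":"number"},"ax":{"type":"number"},"ay":{"type":"number"},"az":{"type":"number"},"gripper":{"type":"number"}}}},"squeeze":{"type":"number"}},"required":["rows"]}

```bash
mkdir -p pics; ls; python3 - <<'E'
from rig import robot, optics
import cv2,numpy as np
s=robot.sense();print({k:np.round(v,3).tolist() for k,v in s.items()})
for n in("scene","top"):
    f=optics.grab_frame(n);np.savez(n+"0.npz",**f);cv2.imwrite(f"pics/{n}0.png",f["color"][:,:,::-1]);print(n,f["fx"],f["cx"],f["cy"],np.round(f["R"],3).tolist(),f["t"])
E
```

```text
pics
{'time': 0.0, 'joint_positions': [-1.0, 0.359, 0.011, -0.0, -1.224, -0.288], 'qvel': [0.001, -0.001, 0.001, 0.0, 0.0, -0.001], 'effort': [0.001, -58.333, 29.343, 6.937, -0.006, 0.0], 'ee_pos': [0.188, -0.648, 0.238], 'tool_rot': [[-0.96, -0.279, -0.001], [-0.279, 0.96, 0.002], [0.0, 0.002, -1.0]], 'force': [-0.71, -0.495, -0.56], 'ft_torque': [0.03, -0.028, 0.043], 'grip_force': 0.0, 'grip_width': 0.085}
scene 379.9728158349894 274.8448259053852 211.28890208469804 [[0.475, -0.88, 0.002], [-0.597, -0.324, -0.734], [0.646, 0.347, -0.68]] [-0.26127104  0.3808531   1.06235183]
top 436.2476523668651 287.4399750115991 203.63264099725973 [[-0.016, -1.0, -0.012], [-0.986, 0.018, -0.167], [0.167, 0.01, -0.986]] [0.00582943 0.55619527 1.3911198 ]
```

View pics/scene0.png

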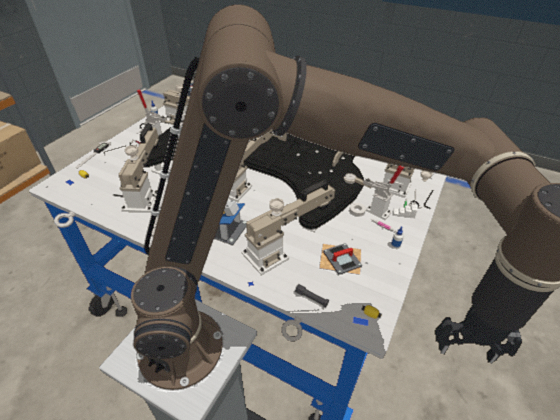

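View pics/top0.png

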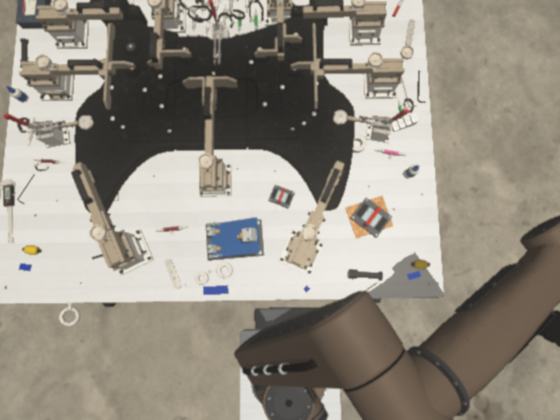

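The top view shows the optic on cork at (371,217), the blue mount at (235,238) with its hooks on the left (212) and its housing on the right (248,235), and a smaller decoy at (281,196). I'll get a coarse localisation now and refine it with the wrist camera.

```bash
cat > h.py <<'E'
import numpy as np,cv2
from rig import robot,optics
def cam(f,ee=None,rot=None):
    """centre C and matrix W (camera->world)"""
    if "mount" in f:
        M=f["mount"]; return rot@M[:3,3]+ee, rot@M[:3,:3]
    R=np.array(f["R"]);return -R.T@f["t"],R.T
def pts(f,uv,z,C,W):
    uv=np.atleast_2d(uv).astype(float)
    d=np.c_[(uv[:,0]-f["cx"])/f["fx"],(uv[:,1]-f["cy"])/f["fy"],np.ones(len(uv))]
    return C+(d*np.asarray(z).reshape(-1,1))@W.T
def ray(f,uv,C,W,z):
    p=pts(f,uv,np.ones(len(np.atleast_2d(uv))),C,W)-C
    return C+p*((z-C[2])/p[:,2:3])
def cloud(f,C,W):
    v,u=np.indices(f["z_map"].shape)
    return pts(f,np.c_[u.ravel(),v.ravel()],f["z_map"].ravel(),C,W).reshape(*u.shape,3)
def wrist(name):
    s=robot.sense();f=optics.grab_frame("wrist")
    np.savez(name+".npz",ee=s["ee_pos"],rot=s["tool_rot"],**f)
    cv2.imwrite(f"pics/{name}.png",f["color"][:,:,::-1]);return load(name)
def load(name):
    f=dict(np.load(name+".npz"));C,W=cam(f,f.get("ee"),f.get("rot"));return f,C,W
E
python3 - <<'E'
from h import *
f,C,W=load("top0");P=cloud(f,C,W);hsv=cv2.cvtColor(f["color"],cv2.COLOR_RGB2HSV)
print("C",C)
for n,(u0,u1,v0,v1),lo,hi in(("red",(345,395,195,240),(0,120,80),(8,255,255)),("blue",(200,270,212,262),(100,100,40),(130,255,255))):
    m=cv2.inRange(hsv,lo,hi);k=np.zeros_like(m);k[v0:v1,u0:u1]=1;m=(m>0)&(k>0)
    v,u=np.nonzero(m);q=P[m];print(n,m.sum(),u.mean(),v.mean(),np.median(q,0),cv2.minAreaRect(np.c_[u,v].astype(np.float32)))
    if n=="blue":
        A=np.c_[q[:,:2],np.ones(len(q))];c=np.linalg.lstsq(A,q[:,2],rcond=None)[0];r=q[:,2]-A@c;k=abs(r)<.006;c=np.linalg.lstsq(A[k],q[k,2],rcond=None)[0];print(c,np.degrees(np.arctan(np.hypot(*c[:2]))))
w=optics.grab_frame("wrist");print(w["mount"].round(4).tolist(),w["fx"],w["cx"],w["cy"])
E
```

```text
C [ 0.31584919 -0.0174764   1.46442321]
red 71 372.92957746478874 215.18309859154928 [ 0.5136273  -0.28423704  0.04512838] ((372.4337463378906, 215.44793701171875), (3.9315907955169678, 21.399089813232422), 38.1572265625)
blue 1049 234.40896091515728 238.32030505243088 [0.43774654 0.17216215 0.06862051] ((234.34617614746094, 237.76925659179688), (33.3653450012207, 47.38126754760742), 82.87498474121094)
[-0.06666111 -0.56600538  0.19626524] 29.67956603293978
[[-0.0006, -0.9654, -0.2607, 0.0676], [1.0, -0.0006, 0.0, -0.0008], [-0.0002, -0.2607, 0.9654, -0.1338], [0.0, 0.0, 0.0, 1.0]] 339.55055326467516 280.13143473867717 210.53129834277414
```

>>> {"api": "arm_command", "payload": {"rows": [{"dx": 0.03, "dy": 0.03, "dz": 0.04}, {"dx": 0.325, "dy": 0.364, "dz": 0.04}, {"dx": 0.325, "dy": 0.364, "dz": 0.04}, {"dx": 0.325, "dy": 0.364, "dz": 0.04}, {"dx": 0.325, "dy": 0.364, "dz": 0.04}, {"dx": 0.325, "dy": 0.364, "dz": 0.04}, {"dx": 0.325, "dy": 0.364, "dz": 0.04}, {"dx": 0.325, "dy": 0.364, "dz": 0.04}, {"dx": 0.325, "dy": 0.364, "dz": 0.04}, {"dx": 0.325, "dy": 0.364, "dz": 0.04}, {"dx": 0.325, "dy": 0.364, "dz": 0.04}, {"dx": 0.325, "dy": 0.364, "dz": 0.04}, {"dx": 0.325, "dy": 0.364, "dz": 0.0}, {"dx": 0.325, "dy": 0.364, "dz": -0.02}, {"dx": 0.325, "dy": 0.364, "dz": -0.02}, {"dx": 0.325, "dy": 0.364, "dz": -0.02}, {"dx": 0.325, "dy": 0.364, "dz": -0.02}]}}

```text
schema error: expected keys dx, dy, dz, ax, ay, az, gripper
```

```bash
python3 - <<'E'
from h import *
wrist("w1");s=robot.sense();print(s["ee_pos"],s["qvel"].round(3) if hasattr(s["qvel"],"round") else s["qvel"],s["time"],s["joint_positions"])
E
```

```text
[ 0.1882354  -0.64790885  0.23871496] [ 0.001 -0.002  0.004  0.001 -0.001  0.   ] 0.2 [-9.99899886e-01  3.59101379e-01  1.13728293e-02 -1.84001849e-04
 -1.22411333e+00 -2.88092720e-01]
```

View pics/w1.png

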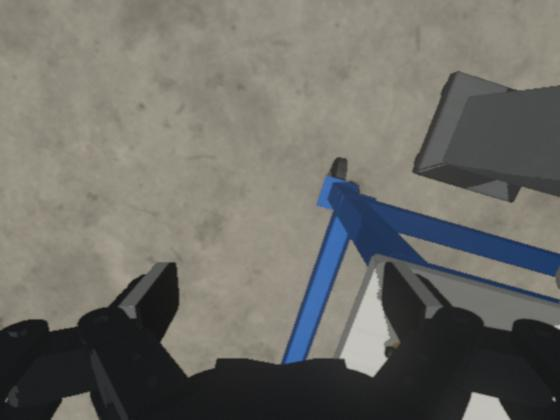

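The command was refused because every key is required. The picture only shows the start view (floor, table corner). I'm repeating it with full rows.

>>> {"api": "arm_command", "payload": {"rows": [{"dx": 0.03, "dy": 0.03, "dz": 0.04, "ax": 0, "ay": 0, "az": 0, "gripper": 0.085}, {"dx": 0.325, "dy": 0.364, "dz": 0.04, "ax": 0, "ay": 0, "az": 0, "gripper": 0.085}, {"dx": 0.325, "dy": 0.364, "dz": 0.04, "ax": 0, "ay": 0, "az": 0, "gripper": 0.085}, {"dx": 0.325, "dy": 0.364, "dz": 0.04, "ax": 0, "ay": 0, "az": 0, "gripper": 0.085}, {"dx": 0.325, "dy": 0.364, "dz": 0.04, "ax": 0, "ay": 0, "az": 0, "gripper": 0.085}, {"dx": 0.325, "dy": 0.364, "dz": 0.04, "ax": 0, "ay": 0, "az": 0, "gripper": 0.085}, {"dx": 0.325, "dy": 0.364, "dz": 0.04, "ax": 0, "ay": 0, "az": 0, "gripper": 0.085}, {"dx": 0.325, "dy": 0.364, "dz": 0.04, "ax": 0, "ay": 0, "az": 0, "gripper": 0.085}, {"dx": 0.325, "dy": 0.364, "dz": 0.04, "ax": 0, "ay": 0, "az": 0, "gripper": 0.085}, {"dx": 0.325, "dy": 0.364, "dz": 0.04, "ax": 0, "ay": 0, "az": 0, "gripper": 0.085}, {"dx": 0.325, "dy": 0.364, "dz": 0.04, "ax": 0, "ay": 0, "az": 0, "gripper": 0.085}, {"dx": 0.325, "dy": 0.364, "dz": 0.04, "ax": 0, "ay": 0, "az": 0, "gripper": 0.085}, {"dx": 0.325, "dy": 0.364, "dz": 0.0, "ax": 0, "ay": 0, "az": 0, "gripper": 0.085}, {"dx": 0.325, "dy": 0.364, "dz": -0.02, "ax": 0, "ay": 0, "az": 0, "gripper": 0.085}, {"dx": 0.325, "dy": 0.364, "dz": -0.02, "ax": 0, "ay": 0, "az": 0, "gripper": 0.085}, {"dx": 0.325, "dy": 0.364, "dz": -0.02, "ax": 0, "ay": 0, "az": 0, "gripper": 0.085}, {"dx": 0.325, "dy": 0.364, "dz": -0.02, "ax": 0, "ay": 0, "az": 0, "gripper": 0.085}]}}

```text
time: 1.62
ee_pos: [0.5139, -0.2849, 0.2209]
tool_rot: [[-0.96, -0.279, 0.001], [-0.279, 0.96, -0.001], [-0.001, -0.001, -1.0]]
force: [-0.0, -1.0, 0.4]
grip_width: 0.0853
grip_force: 0.0
```

```bash
python3 - <<'E'
from h import *
wrist("w1");s=robot.sense();print(s["ee_pos"],s["time"],s["joint_positions"])
E
```

```text
[ 0.51402184 -0.28502766  0.22123557] 1.6667 [-1.73409117e-01  2.27284020e-01 -2.15260004e-01  7.97478795e-04
 -1.12571422e+00 -1.11537500e+00]
```

View pics/w1.png

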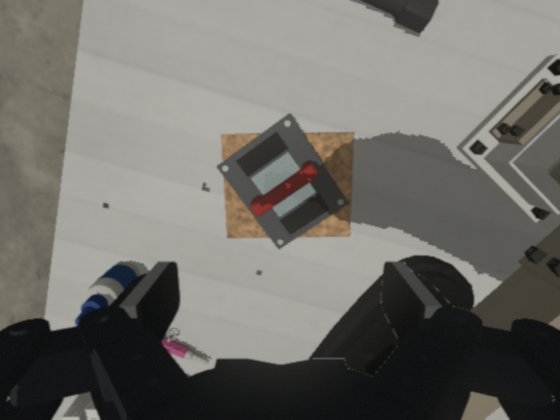

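The wrist view shows the optic at (285,190), its red bar running from (255,205) to (315,172), and dark press pads either side.

```bash
cat > opt.py <<'E'
from h import *
def red(f):
    hsv=cv2.cvtColor(f["color"],cv2.COLOR_RGB2HSV)
    m=cv2.inRange(hsv,(0,150,50),(8,255,255))|cv2.inRange(hsv,(172,150,50),(180,255,255))
    n,l,st,c=cv2.connectedComponentsWithStats(m);i=1+np.argmax(st[1:,4]);return l==i
E
python3 - <<'E'
from opt import *
f,C,W=load("w1");P=cloud(f,C,W)
m=red(f);q=P[m];print(m.sum(),"z pct",np.percentile(q[:,2],[5,25,50,75,95]))
z=np.percentile(q[:,2],60)
t=q[abs(q[:,2]-z)<.004]
v,u=np.nonzero(m);r=ray(f,np.c_[u,v],C,W,z)
for n,b in(("depth",t),("ray",r)):
    (c,s,a)=cv2.minAreaRect((b[:,:2]*1000).astype(np.float32));print(n,c,s,a,cv2.boxPoints((c,s,a)).round(1).tolist())
# frame: dark/grey component around, by height 8..18 mm
k=(P[...,2]>.010)&(P[...,2]<.020)&(np.hypot(P[...,0]-q[:,0].mean(),P[...,1]-q[:,1].mean())<.1)
b=P[k];print("frame z",np.median(b[:,2]),k.sum());(c,s,a)=cv2.minAreaRect((b[:,:2]*1000).astype(np.float32));print(c,s,a)
fr=np.median(b[:,2]);print("table z",np.median(P[330:340,230:260,2]), np.median(P[100:130,120:180,2]))
E
```

```text
409 z pct [0.04351798 0.04449912 0.04500833 0.04550613 0.04621907]
depth (498.5069885253906, -273.72613525390625) (12.875985145568848, 38.729820251464844) 52.28879928588867 [[479.20001220703125, -267.0], [509.8999938964844, -290.70001220703125], [517.7999877929688, -280.5], [487.1000061035156, -256.79998779296875]]
ray (498.63238525390625, -273.49005126953125) (13.462334632873535, 38.76481246948242) 56.44743347167969 [[478.79998779296875, -268.3999938964844], [511.1000061035156, -289.79998779296875], [518.5, -278.6000061035156], [486.20001220703125, -257.20001220703125]]
frame z 0.013399376003666807 8059
(511.11474609375, -283.0489196777344) (110.30062103271484, 89.9646224975586) 51.21841812133789
table z -0.0007340005511985159 -0.0008833240477968407
```

```bash
python3 - <<'E'
from opt import *
f,C,W=load("w1");P=cloud(f,C,W)
hsv=cv2.cvtColor(f["color"],cv2.COLOR_RGB2HSV)
m=(cv2.inRange(hsv,(0,120,30),(10,255,255))|cv2.inRange(hsv,(170,120,30),(180,255,255)))>0
m[:150]=0;m[225:]=0;m[:,:240]=0;m[:,330:]=0
v,u=np.nonzero(m);r=ray(f,np.c_[u,v],C,W,.045)
print(m.sum(),cv2.minAreaRect((r[:,:2]*1000).astype(np.float32)),r.mean(0))
q=P[m];q=q[q[:,2]>.04];print(cv2.minAreaRect((q[:,:2]*1000).astype(np.float32)),q.mean(0))
k=(P[...,2]>.010)&(P[...,2]<.020)&(np.hypot(P[...,0]-.511,P[...,1]+.283)<.1)
v,u=np.nonzero(k);r=ray(f,np.c_[u,v],C,W,.0138);print(cv2.minAreaRect((r[:,:2]*1000).astype(np.float32)))
E
```

```text
1086 ((509.5308532714844, -284.659912109375), (16.87775421142578, 71.04912567138672), 51.699745178222656) [ 0.50933145 -0.2838707   0.045     ]
((495.995849609375, -283.0536193847656), (48.608131408691406, 91.08776092529297), 86.28917694091797) [ 0.50960975 -0.2836976   0.0454452 ]
((510.6965637207031, -283.2713623046875), (109.49372100830078, 89.39653778076172), 51.175662994384766)
```

>>> {"api": "arm_command", "payload": {"rows": [{"dx": -0.003, "dy": 0.002, "dz": -0.05, "ax": 0, "ay": 0, "az": -0.96, "gripper": 0.085}, {"dx": -0.003, "dy": 0.002, "dz": -0.07, "ax": 0, "ay": 0, "az": -0.96, "gripper": 0.085}, {"dx": -0.003, "dy": 0.002, "dz": -0.07, "ax": 0, "ay": 0, "az": -0.96, "gripper": 0.085}, {"dx": -0.003, "dy": 0.002, "dz": -0.07, "ax": 0, "ay": 0, "az": -0.96, "gripper": 0.085}, {"dx": -0.003, "dy": 0.002, "dz": -0.07, "ax": 0, "ay": 0, "az": -0.96, "gripper": 0.085}, {"dx": -0.003, "dy": 0.002, "dz": -0.07, "ax": 0, "ay": 0, "az": -0.96, "gripper": 0.085}, {"dx": -0.003, "dy": 0.002, "dz": -0.07, "ax": 0, "ay": 0, "az": -0.96, "gripper": 0.085}, {"dx": -0.003, "dy": 0.002, "dz": -0.07, "ax": 0, "ay": 0, "az": -0.96, "gripper": 0.085}, {"dx": -0.003, "dy": 0.002, "dz": -0.07, "ax": 0, "ay": 0, "az": -0.96, "gripper": 0.085}, {"dx": -0.003, "dy": 0.002, "dz": -0.07, "ax": 0, "ay": 0, "az": -0.96, "gripper": 0.085}, {"dx": -0.003, "dy": 0.002, "dz": -0.07, "ax": 0, "ay": 0, "az": -0.96, "gripper": 0.085}]}}

```text
time: 2.58
ee_pos: [0.5107, -0.2826, 0.1503]
tool_rot: [[-0.781, 0.625, 0.002], [0.625, 0.781, -0.0], [-0.001, 0.001, -1.0]]
force: [-0.0, 0.9, -0.4]
grip_width: 0.0847
grip_force: 0.0
```

```bash
python3 - <<'E'
from opt import *
f,C,W=wrist("w2");P=cloud(f,C,W);s=robot.sense();print(s["ee_pos"],s["tool_rot"].round(4).tolist(),s["time"],s["joint_positions"].round(2))
k=(P[...,2]>.010)&(P[...,2]<.020)&(np.hypot(P[...,0]-.511,P[...,1]+.283)<.075)
v,u=np.nonzero(k);print(u.min(),u.max(),v.min(),v.max());r=ray(f,np.c_[u,v],C,W,.0138);print(cv2.minAreaRect((r[:,:2]*1000).astype(np.float32)))
hsv=cv2.cvtColor(f["color"],cv2.COLOR_RGB2HSV)
m=(cv2.inRange(hsv,(0,120,30),(10,255,255))|cv2.inRange(hsv,(170,120,30),(180,255,255)))>0
m&=(abs(P[...,2]-.045)<.004)
r=ray(f,np.argwhere(m)[:,::-1],C,W,.0455);print(m.sum(),cv2.minAreaRect((r[:,:2]*1000).astype(np.float32)),P[m].mean(0))
E
```

```text
[ 0.51058086 -0.28250872  0.15000304] [[-0.7807, 0.625, 0.0011], [0.625, 0.7807, -0.0003], [-0.0011, 0.0005, -1.0]] 2.6333 [-0.17  0.28 -0.32  0.   -0.97 -2.08]
213 351 148 253
((510.7652587890625, -282.9373779296875), (109.32647705078125, 88.4522705078125), 51.287261962890625)
1613 ((510.08868408203125, -282.7315368652344), (13.380244255065918, 70.22652435302734), 51.2859992980957) [ 0.50938557 -0.28220001  0.04492624]
```

>>> {"api": "arm_command", "payload": {"squeeze": 60, "rows": [{"dx": 0, "dy": 0, "dz": -0.04, "ax": 0, "ay": 0, "az": 0, "gripper": 0.085}, {"dx": 0, "dy": 0, "dz": -0.08, "ax": 0, "ay": 0, "az": 0, "gripper": 0.085}, {"dx": 0, "dy": 0, "dz": -0.1, "ax": 0, "ay": 0, "az": 0, "gripper": 0.085}, {"dx": 0, "dy": 0, "dz": -0.12, "ax": 0, "ay": 0, "az": 0, "gripper": 0.085}, {"dx": 0, "dy": 0, "dz": -0.12, "ax": 0, "ay": 0, "az": 0, "gripper": 0.085}, {"dx": 0, "dy": 0, "dz": -0.12, "ax": 0, "ay": 0, "az": 0, "gripper": 0.05}, {"dx": 0, "dy": 0, "dz": -0.12, "ax": 0, "ay": 0, "az": 0, "gripper": 0.03}, {"dx": 0, "dy": 0, "dz": -0.12, "ax": 0, "ay": 0, "az": 0, "gripper": 0.005}, {"dx": 0, "dy": 0, "dz": -0.12, "ax": 0, "ay": 0, "az": 0, "gripper": 0.005}, {"dx": 0, "dy": 0, "dz": -0.12, "ax": 0, "ay": 0, "az": 0, "gripper": 0.005}, {"dx": 0, "dy": 0, "dz": -0.12, "ax": 0, "ay": 0, "az": 0, "gripper": 0.005}, {"dx": 0, "dy": 0, "dz": -0.12, "ax": 0, "ay": 0, "az": 0, "gripper": 0.005}, {"dx": 0, "dy": 0, "dz": -0.12, "ax": 0, "ay": 0, "az": 0, "gripper": 0.005}, {"dx": 0, "dy": 0, "dz": -0.12, "ax": 0, "ay": 0, "az": 0, "gripper": 0.005}]}}

```text
time: 3.8
ee_pos: [0.511, -0.2823, 0.0304]
tool_rot: [[-0.78, 0.626, 0.002], [0.626, 0.78, -0.001], [-0.002, 0.001, -1.0]]
force: [-0.9, 1.7, 6.5]
grip_width: 0.0129
grip_force: 59.6
```

>>> {"api": "arm_command", "payload": {"rows": [{"dx": 0, "dy": 0, "dz": 0.01, "ax": 0, "ay": 0, "az": 0, "gripper": 0.005}, {"dx": 0, "dy": 0, "dz": 0.03, "ax": 0, "ay": 0, "az": 0, "gripper": 0.005}, {"dx": 0, "dy": 0, "dz": 0.06, "ax": 0, "ay": 0, "az": 0, "gripper": 0.005}, {"dx": 0, "dy": 0, "dz": 0.1, "ax": 0, "ay": 0, "az": 0, "gripper": 0.005}, {"dx": 0, "dy": 0, "dz": 0.14, "ax": 0, "ay": 0, "az": 0, "gripper": 0.005}, {"dx": 0, "dy": 0, "dz": 0.18, "ax": 0, "ay": 0, "az": 0, "gripper": 0.005}, {"dx": 0, "dy": 0, "dz": 0.22, "ax": 0, "ay": 0, "az": 0, "gripper": 0.005}, {"dx": 0, "dy": 0, "dz": 0.26, "ax": 0, "ay": 0, "az": 0, "gripper": 0.005}, {"dx": 0, "dy": 0, "dz": 0.29, "ax": 0, "ay": 0, "az": 0, "gripper": 0.005}, {"dx": 0, "dy": 0, "dz": 0.29, "ax": 0, "ay": 0, "az": 0, "gripper": 0.005}]}}

```text
time: 4.63
ee_pos: [0.512, -0.2833, 0.3276]
tool_rot: [[-0.78, 0.626, 0.01], [0.626, 0.78, -0.004], [-0.011, 0.003, -1.0]]
force: [0.5, -1.3, -0.9]
grip_width: 0.0128
grip_force: 58.9
```

>>> {"api": "arm_command", "payload": {"rows": [{"dx": 0, "dy": 0.02, "dz": 0, "ax": 0, "ay": 0, "az": 0.1, "gripper": 0.005}, {"dx": 0, "dy": 0.05, "dz": 0, "ax": 0, "ay": 0, "az": 0.2, "gripper": 0.005}, {"dx": 0, "dy": 0.08, "dz": 0, "ax": 0, "ay": 0, "az": 0.3, "gripper": 0.005}, {"dx": 0, "dy": 0.12, "dz": 0, "ax": 0, "ay": 0, "az": 0.4, "gripper": 0.005}, {"dx": 0, "dy": 0.16, "dz": 0, "ax": 0, "ay": 0, "az": 0.5, "gripper": 0.005}, {"dx": 0, "dy": 0.2, "dz": 0, "ax": 0, "ay": 0, "az": 0.6, "gripper": 0.005}, {"dx": 0, "dy": 0.24, "dz": 0, "ax": 0, "ay": 0, "az": 0.68, "gripper": 0.005}, {"dx": 0, "dy": 0.28, "dz": 0, "ax": 0, "ay": 0, "az": 0.68, "gripper": 0.005}, {"dx": 0.01, "dy": 0.32, "dz": 0, "ax": 0, "ay": 0, "az": 0.68, "gripper": 0.005}, {"dx": 0.02, "dy": 0.36, "dz": 0, "ax": 0, "ay": 0, "az": 0.68, "gripper": 0.005}, {"dx": 0.025, "dy": 0.4, "dz": 0, "ax": 0, "ay": 0, "az": 0.68, "gripper": 0.005}, {"dx": 0.025, "dy": 0.43, "dz": 0, "ax": 0, "ay": 0, "az": 0.68, "gripper": 0.005}, {"dx": 0.025, "dy": 0.455, "dz": 0, "ax": 0, "ay": 0, "az": 0.68, "gripper": 0.005}, {"dx": 0.025, "dy": 0.455, "dz": 0, "ax": 0, "ay": 0, "az": 0.68, "gripper": 0.005}, {"dx": 0.025, "dy": 0.455, "dz": 0, "ax": 0, "ay": 0, "az": 0.68, "gripper": 0.005}, {"dx": 0.025, "dy": 0.455, "dz": 0, "ax": 0, "ay": 0, "az": 0.68, "gripper": 0.005}]}}

```text
time: 5.97
ee_pos: [0.5348, 0.1726, 0.319]
tool_rot: [[-1.0, -0.003, -0.001], [-0.003, 1.0, -0.0], [0.001, -0.0, -1.0]]
force: [-0.7, 0.4, -3.0]
grip_width: 0.0131
grip_force: 59.0
```

```bash
python3 - <<'E'
from h import *
f,C,W=wrist("w3");s=robot.sense();print(s["ee_pos"],s["time"],s["joint_positions"].round(2),s["tool_rot"].round(3).tolist(),s["force"])
cv2.imwrite("pics/w3b.png",cv2.resize(f["color"][:230,100:460,::-1],None,fx=2.2,fy=2.2))
E
```

```text
[0.53492349 0.17215004 0.31920881] 6.0167 [ 0.66  0.13 -0.11 -0.   -1.33 -2.23] [[-1.0, -0.003, -0.001], [-0.003, 1.0, -0.0], [0.001, -0.0, -1.0]] [-0.05902001 -0.87323325 -2.54782578]
```

View pics/w3b.png

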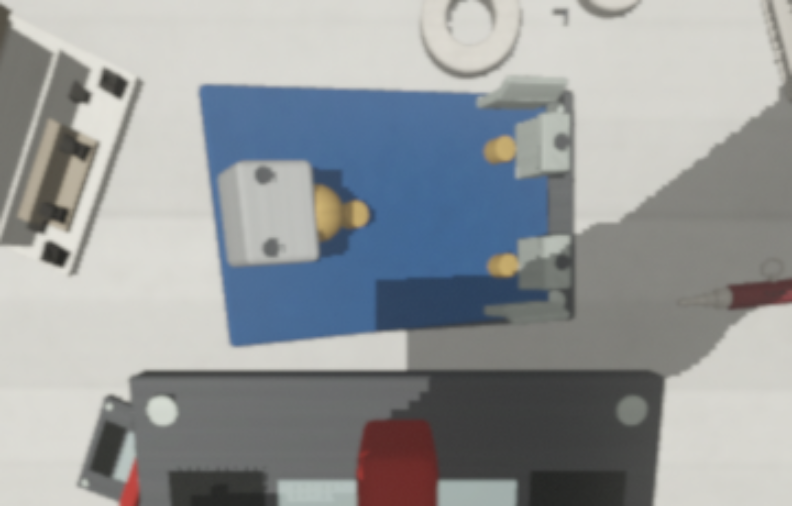

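The cropped wrist view shows the mount clearly: two brass pads at crop (500,149) and (505,264) by the hooks, the far pad at (357,213), the ball and housing to the left, and the blue bed corners at (200,86) and (232,345).

```bash
cat > seat.py <<'E'
from h import *
def seat(name,verbose=True):
    f,C,W=load(name);P=cloud(f,C,W);hsv=cv2.cvtColor(f["color"],cv2.COLOR_RGB2HSV)
    b=cv2.inRange(hsv,(100,90,30),(125,255,255))
    n,l,st,_=cv2.connectedComponentsWithStats(b);m=l==1+np.argmax(st[1:,4])
    q=P[m&(f["z_map"]>0)];k=np.ones(len(q),bool)
    for _ in range(6):
        c=q[k].mean(0);nrm=np.linalg.svd(q[k]-c,full_matrices=False)[2][2];nrm*=np.sign(nrm[2]);k=abs((q-c)@nrm)<.002
    print("plane tilt",np.degrees(np.arccos(nrm[2])),"n",nrm.round(4),"inl",k.mean(),k.sum())
    def onplane(uv,off):
        d=pts(f,uv,np.ones(len(uv)),C,W)-C
        return C+d*(((c+nrm*off-C)@nrm)/(d@nrm))[:,None]
    # frame guess: x uphill in the plane
    x=np.array([0,0,1.])-nrm*nrm[2];x/=np.linalg.norm(x);y=np.cross(nrm,x)
    # fine: side edges by outline
    v,u=np.nonzero(m);e=onplane(np.c_[u,v],0);a=(e-c)@x;t=(e-c)@y
    print("raw extents x",a.min(),a.max(),"y",t.min(),t.max())
    edges=[]
    for lo,hi in((0,1),):
        xs=np.arange(-.03,.07,.004)
        mn=np.array([[xx,t[abs(a-xx)<.002].min()] for xx in xs]);mx=np.array([[xx,t[abs(a-xx)<.002].max()] for xx in xs])
        pm,pM=np.polyfit(mn[:,0],mn[:,1],1),np.polyfit(mx[:,0],mx[:,1],1);print("side edges",pm,pM)
    ys=np.arange(t.min()+.01,t.max()-.01,.004);ux=np.array([[yy,a[abs(t-yy)<.002].max()] for yy in ys]);print("uphill edge",np.polyfit(ux[:,0],ux[:,1],1))
    # brass pads (tops 12 mm above the bed)
    br=cv2.inRange(hsv,(12,90,90),(28,255,255));n,l,st,ce=cv2.connectedComponentsWithStats(br)
    out=[]
    for i in range(1,n):
        if st[i,4]<25: continue
        bb=np.argwhere(l==i)[:,::-1];e=onplane(bb,.012)
        loc=np.c_[(e-c)@x,(e-c)@y];h=((P[l==i]-c)@nrm)
        print("brass",st[i],"centroid",ce[i].round(1),"loc",loc.mean(0).round(4),loc.min(0).round(4),loc.max(0).round(4),"h",np.percentile(h,[10,50,90]).round(4))
    print("c",c.round(4),"x",x.round(4),"y",y.round(4))
    return f,C,W,P,c,np.c_[x,y,nrm]
if __name__=="__main__":
    import sys;seat(sys.argv[1])
E
python3 seat.py w3
```

```text
plane tilt 24.95238064916158 n [-0.0288  0.4209  0.9067] inl 0.9924063035845513 12154
raw extents x -0.09546297731145016 0.0809879839032799 y -0.052808369975202406 0.0571801967035044
side edges [ 0.0014013  -0.05242066] [-0.00672223  0.05635762]
uphill edge [-0.00029951  0.0807802 ]
brass [321  62  13  11 108] centroid [327.1  67.6] loc [-0.0597 -0.0256] [-0.0673 -0.0312] [-0.0519 -0.0211] h [0.0045 0.0113 0.0125]
brass [243  85  24  23 324] centroid [252.7  96.3] loc [0.0287 0.001 ] [ 0.0142 -0.0098] [0.0383 0.011 ] h [0.0115 0.0332 0.0357]
brass [323 116  12  10 101] centroid [328.5 120.5] loc [-0.0596  0.0298] [-0.067   0.0249] [-0.0523  0.035 ] h [0.0053 0.0114 0.0129]
c [0.4431 0.1645 0.0724] x [ 0.062  -0.9045  0.4219] y [ 0.9977  0.0684 -0.    ]
```

>>> {"api": "arm_command", "payload": {"rows": [{"dx": 0, "dy": -0.03, "dz": 0, "ax": 0, "ay": 0, "az": 0, "gripper": 0.005}, {"dx": 0, "dy": -0.06, "dz": 0, "ax": 0, "ay": 0, "az": 0, "gripper": 0.005}, {"dx": 0, "dy": -0.06, "dz": 0, "ax": 0, "ay": 0, "az": 0, "gripper": 0.005}, {"dx": 0, "dy": -0.06, "dz": 0, "ax": 0, "ay": 0, "az": 0, "gripper": 0.005}, {"dx": 0, "dy": -0.06, "dz": 0, "ax": 0, "ay": 0, "az": 0, "gripper": 0.005}]}}

```text
time: 6.43
ee_pos: [0.5353, 0.1118, 0.3196]
tool_rot: [[-1.0, -0.001, 0.0], [-0.001, 1.0, 0.0], [-0.0, 0.0, -1.0]]
force: [-0.3, 0.1, -2.0]
grip_width: 0.013
grip_force: 59.4
```

```bash
python3 - <<'E'
from seat import *
wrist("w4");seat("w4")
a=load("w3");b=load("w4")
# triangulate the two hook pads and blue uphill corners between views
def pads(L):
    f=L[0];hsv=cv2.cvtColor(f["color"],cv2.COLOR_RGB2HSV);br=cv2.inRange(hsv,(12,90,90),(28,255,255))
    n,l,st,ce=cv2.connectedComponentsWithStats(br);return [ce[i] for i in range(1,n) if 60<st[i,4]<220]
def corners(L):
    f=L[0];hsv=cv2.cvtColor(f["color"],cv2.COLOR_RGB2HSV);m=cv2.inRange(hsv,(100,90,30),(125,255,255))
    n,l,st,_=cv2.connectedComponentsWithStats(m);q=np.argwhere(l==1+np.argmax(st[1:,4]))[:,::-1]
    return [q[np.argmin(q@[1,1])],q[np.argmin(q@[1,-1])]]
for fn in(pads,corners):
  for p,q in zip(fn(a),fn(b)):
    A=[];Y=[]
    for L,w in((a,p),(b,q)):
        d=pts(L[0],[w],[1],L[1],L[2])[0]-L[1];d/=np.linalg.norm(d);Q=np.eye(3)-np.outer(d,d);A.append(Q);Y.append(Q@L[1])
    X,res=np.linalg.lstsq(np.vstack(A),np.hstack(Y),rcond=None)[:2];print(fn.__name__,p,q,X.round(4),np.sqrt(res))
E
```

```text
plane tilt 24.94671473775775 n [-0.0289  0.4208  0.9067] inl 0.98655267610651 11078
raw extents x -0.09501142324490285 0.08267686238078191 y -0.05236515401321336 0.057559443785688696
side edges [-0.00252918 -0.05193519] [-0.01026935  0.05674421]
uphill edge [0.00288773 0.08225451]
brass [375  62  14  11 116] centroid [381.6  66.9] loc [-0.0579 -0.025 ] [-0.0668 -0.0299] [-0.0489 -0.0199] h [0.0042 0.0109 0.0126]
brass [310  84  16  23 228] centroid [315.8  95.5] loc [0.0256 0.0014] [ 0.0148 -0.0096] [0.0328 0.0113] h [0.0118 0.0337 0.0357]
brass [  0 115  17  81 758] centroid [  4.9 147. ] loc [0.2873 0.0277] [0.2761 0.0054] [0.298  0.0615] h [-0.2449 -0.2385 -0.2322]
brass [375 115  13  10 105] centroid [381.2 119.3] loc [-0.058   0.0298] [-0.0664  0.025 ] [-0.0492  0.0352] h [0.0041 0.0112 0.0124]
c [0.4427 0.1646 0.0723] x [ 0.0621 -0.9046  0.4218] y [0.9977 0.0685 0.    ]
pads [327.10185185  67.60185185] [381.61206897  66.87931034] [0.4125 0.2228 0.0499] [0.00014268]
pads [328.51485149 120.46534653] [381.2       119.2952381] [0.4687 0.2265 0.0505] [0.00018992]
corners [193  39] [256  39] [0.3939 0.0875 0.0964] [0.00036814]
corners [205 155] [264 154] [0.5031 0.0941 0.1015] [0.00024469]
```

```bash
cat > plan.py <<'E'
from h import *
from scipy.spatial.transform import Rotation as Ro
n=np.array([-.02885,.42085,.9067]);n/=np.linalg.norm(n)
x=np.array([0,0,1.])-n*n[2];x/=np.linalg.norm(x);y=np.cross(n,x);S=np.c_[x,y,n]
O=np.array([.4429,.16455,.07235])+S@[-.0198,.00215,.0125]
M=np.array([[0,-1,0],[-1,0,0],[0,0,-1.]])  # tool axes in optic frame
H=.0264                                     # TCP above underside
def pose(px,z0,th,yy=0):
    """lower bottom edge at (px,z0) mm of the seat, tilt th deg"""
    T=Ro.from_euler("y",-th,degrees=True).as_matrix()
    o=np.array([px,yy,z0])/1000+T@[.055,0,0]
    return O+S@(o+T@[0,0,H]), S@T@M
def cmd(p,R,s=None):
    s=s or robot.sense();a=Ro.from_matrix(R@s["tool_rot"].T).as_rotvec()
    print("d",(p-s["ee_pos"]).round(4),"a",a.round(4),"target",p.round(4))
def where(s=None):
    s=s or robot.sense();T=S.T@s["tool_rot"]@M.T
    th=np.degrees(np.arctan2(T[2,0],T[0,0]));p=S.T@(s["ee_pos"]-O);o=p-T@[0,0,H];e=o-T@[.055,0,0]
    print("t %.2f"%s["time"],"tcp",(p*1e3).round(1),"edge",(e*1e3).round(1),"th %.2f yaw %.2f roll %.2f"%(th,np.degrees(np.arctan2(T[1,0],T[0,0])),np.degrees(T[2,1])),"Fseat",(S.T@s["force"]).round(1),"tau",(S.T@s["ft_torque"]).round(2),"w",round(float(s["grip_width"]),4))
E
python3 - <<'E'
from plan import *
print("O",O.round(4),"S",S.round(3).tolist());where()
for a in((-43,60,15),(-43,15,15),(-45,3,15)): cmd(*pose(*a))
print(robot.sense()["force"],robot.sense()["joint_positions"].round(2))
E
```

```text
O [0.4435 0.1879 0.0753] S [[0.062, 0.998, -0.029], [-0.905, 0.068, 0.421], [0.422, 0.0, 0.907]]
t 6.48 tcp [177.   86.5 187. ] edge [116.1  90.1 186.2] th -24.97 yaw -4.22 roll -1.60 Fseat [-0.9 -0.5 -2.2] tau [-0.01  0.02  0.01] w 0.0126
d [-0.0945  0.1145 -0.1524] a [-0.6973 -0.0241  0.064 ] target [0.4408 0.2269 0.1671]
d [-0.0932  0.0956 -0.1932] a [-0.6973 -0.0241  0.064 ] target [0.4421 0.2079 0.1263]
d [-0.093   0.0923 -0.2049] a [-0.6973 -0.0241  0.064 ] target [0.4423 0.2047 0.1146]
[-0.49011822 -0.18145081 -2.40133978] [ 0.57  0.1  -0.14 -0.   -1.33 -2.13]
```

>>> {"api": "arm_command", "payload": {"rows": [{"dx": -0.01, "dy": 0.012, "dz": 0, "ax": -0.116, "ay": -0.004, "az": 0.011, "gripper": 0.005}, {"dx": -0.03, "dy": 0.04, "dz": 0, "ax": -0.232, "ay": -0.008, "az": 0.021, "gripper": 0.005}, {"dx": -0.05, "dy": 0.065, "dz": 0, "ax": -0.349, "ay": -0.012, "az": 0.032, "gripper": 0.005}, {"dx": -0.075, "dy": 0.09, "dz": 0, "ax": -0.465, "ay": -0.016, "az": 0.043, "gripper": 0.005}, {"dx": -0.09, "dy": 0.11, "dz": 0, "ax": -0.581, "ay": -0.02, "az": 0.053, "gripper": 0.005}, {"dx": -0.0945, "dy": 0.1145, "dz": 0, "ax": -0.697, "ay": -0.024, "az": 0.064, "gripper": 0.005}, {"dx": -0.0945, "dy": 0.1145, "dz": -0.02, "ax": -0.697, "ay": -0.024, "az": 0.064, "gripper": 0.005}, {"dx": -0.0945, "dy": 0.1145, "dz": -0.05, "ax": -0.697, "ay": -0.024, "az": 0.064, "gripper": 0.005}, {"dx": -0.0945, "dy": 0.1145, "dz": -0.08, "ax": -0.697, "ay": -0.024, "az": 0.064, "gripper": 0.005}, {"dx": -0.0945, "dy": 0.1145, "dz": -0.11, "ax": -0.697, "ay": -0.024, "az": 0.064, "gripper": 0.005}, {"dx": -0.0945, "dy": 0.1145, "dz": -0.14, "ax": -0.697, "ay": -0.024, "az": 0.064, "gripper": 0.005}, {"dx": -0.0945, "dy": 0.1145, "dz": -0.1525, "ax": -0.697, "ay": -0.024, "az": 0.064, "gripper": 0.005}, {"dx": -0.0945, "dy": 0.1145, "dz": -0.1525, "ax": -0.697, "ay": -0.024, "az": 0.064, "gripper": 0.005}, {"dx": -0.0945, "dy": 0.1145, "dz": -0.1525, "ax": -0.697, "ay": -0.024, "az": 0.064, "gripper": 0.005}, {"dx": -0.0945, "dy": 0.1145, "dz": -0.1525, "ax": -0.697, "ay": -0.024, "az": 0.064, "gripper": 0.005}]}}

```text
time: 7.73
ee_pos: [0.4415, 0.2284, 0.1682]
tool_rot: [[-0.998, -0.053, 0.045], [-0.07, 0.766, -0.639], [-0.001, -0.641, -0.768]]
force: [0.3, -0.2, -2.2]
grip_width: 0.013
grip_force: 59.8
```

```bash
python3 - <<'E'
from plan import *
where();s=robot.sense();print(s["joint_positions"].round(2))
for a in((-43,15,15),(-44,5,15),(-45,3,15)): cmd(*pose(*a))
f=optics.grab_frame("scene");cv2.imwrite("pics/s5.png",cv2.resize(f["color"][150:290,150:330,::-1],None,fx=4,fy=4))
E
```

```text
t 7.73 tcp [  2.4   0.8 101.3] edge [-43.9   0.8  61.7] th 14.90 yaw 0.04 roll 0.06 Fseat [-0.7  0.3 -2.1] tau [ 0.05  2.71 -0.03] w 0.013
[ 1.12  0.41 -0.42  0.33 -1.38 -2.79]
d [ 0.0006 -0.0205 -0.0419] a [-0.0018  0.0004 -0.0014] target [0.4421 0.2079 0.1263]
d [ 0.0008 -0.0238 -0.0514] a [-0.0018  0.0004 -0.0014] target [0.4423 0.2046 0.1169]
d [ 0.0008 -0.0237 -0.0536] a [-0.0018  0.0004 -0.0014] target [0.4423 0.2047 0.1146]
```

View pics/s5.png

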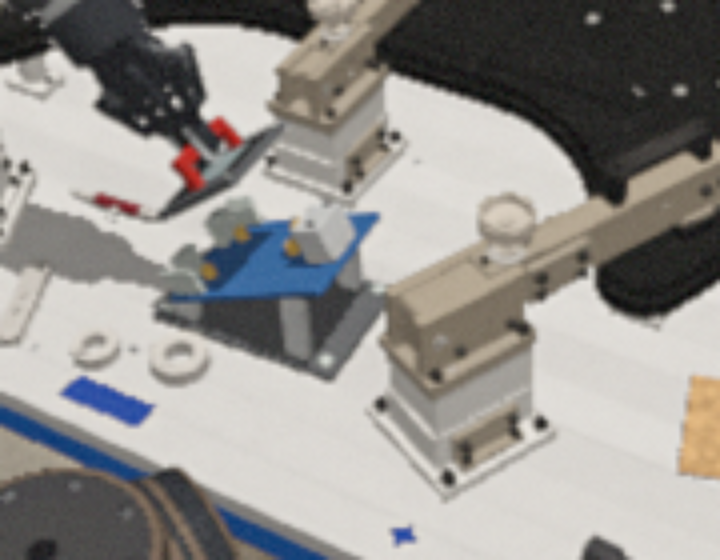

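The scene view shows the optic held tilted above the blue mount, hooks at crop (185,265)/(230,215) and housing at (325,230). It is aligned as intended, so I'm going down.

>>> {"api": "arm_command", "payload": {"rows": [{"dx": 0.0, "dy": -0.008, "dz": -0.018, "ax": 0, "ay": 0, "az": 0, "gripper": 0.005}, {"dx": 0.0005, "dy": -0.015, "dz": -0.033, "ax": 0, "ay": 0, "az": 0, "gripper": 0.005}, {"dx": 0.001, "dy": -0.02, "dz": -0.044, "ax": 0, "ay": 0, "az": 0, "gripper": 0.005}, {"dx": 0.001, "dy": -0.022, "dz": -0.049, "ax": 0, "ay": 0, "az": 0, "gripper": 0.005}, {"dx": 0.001, "dy": -0.0235, "dz": -0.052, "ax": 0, "ay": 0, "az": 0, "gripper": 0.005}, {"dx": 0.001, "dy": -0.0235, "dz": -0.052, "ax": 0, "ay": 0, "az": 0, "gripper": 0.005}, {"dx": 0.001, "dy": -0.0235, "dz": -0.052, "ax": 0, "ay": 0, "az": 0, "gripper": 0.005}]}}

```text
time: 8.37
ee_pos: [0.4423, 0.2045, 0.1156]
tool_rot: [[-0.998, -0.053, 0.044], [-0.069, 0.766, -0.64], [0.0, -0.641, -0.767]]
force: [0.2, -0.4, -2.5]
grip_width: 0.0125
grip_force: 59.7
```

```bash
python3 - <<'E'
from plan import *
where()
for a in((-45,2,15),(-45,0,15),): cmd(*pose(*a))
E
```

```text
t 8.37 tcp [ 1.9 -0.  43.6] edge [-44.5  -0.1   3.9] th 14.93 yaw 0.05 roll 0.02 Fseat [-0.7  0.1 -2.4] tau [-0.    2.76 -0.  ] w 0.0125
d [ 0.0001 -0.0003 -0.0019] a [-0.0012 -0.0001 -0.001 ] target [0.4423 0.2043 0.1137]
d [ 0.0001 -0.0011 -0.0037] a [-0.0012 -0.0001 -0.001 ] target [0.4424 0.2034 0.1119]
```

>>> {"api": "arm_command", "payload": {"rows": [{"dx": 0, "dy": -0.0004, "dz": -0.0009, "ax": 0, "ay": 0, "az": 0, "gripper": 0.005}, {"dx": 0, "dy": -0.0008, "dz": -0.0018, "ax": 0, "ay": 0, "az": 0, "gripper": 0.005}, {"dx": 0, "dy": -0.0012, "dz": -0.0027, "ax": 0, "ay": 0, "az": 0, "gripper": 0.005}, {"dx": 0, "dy": -0.0012, "dz": -0.0027, "ax": 0, "ay": 0, "az": 0, "gripper": 0.005}, {"dx": 0, "dy": -0.0012, "dz": -0.0027, "ax": 0, "ay": 0, "az": 0, "gripper": 0.005}]}}

```text
time: 8.78
ee_pos: [0.442, 0.2029, 0.1123]
tool_rot: [[-0.998, -0.054, 0.044], [-0.069, 0.765, -0.64], [0.001, -0.642, -0.767]]
force: [-1.1, -0.1, -1.7]
grip_width: 0.0128
grip_force: 60.1
```

>>> {"api": "arm_command", "payload": {"rows": [{"dx": 0, "dy": -0.0004, "dz": -0.0009, "ax": 0, "ay": 0, "az": 0, "gripper": 0.005}, {"dx": 0, "dy": -0.0004, "dz": -0.0009, "ax": 0, "ay": 0, "az": 0, "gripper": 0.005}, {"dx": 0, "dy": -0.0004, "dz": -0.0009, "ax": 0, "ay": 0, "az": 0, "gripper": 0.005}]}}

```text
time: 9.03
ee_pos: [0.4421, 0.2025, 0.112]
tool_rot: [[-0.998, -0.054, 0.044], [-0.07, 0.765, -0.641], [0.0, -0.642, -0.766]]
force: [-1.7, 2.2, 4.7]
grip_width: 0.013
grip_force: 60.8
```

```bash
python3 -c "
from plan import *
where()"
```

```text
t 9.03 tcp [ 2.2 -0.4 39.4] edge [-44.1  -0.4  -0.3] th 15.02 yaw 0.07 roll 0.01 Fseat [-0.1 -1.6  5.2] tau [-0.53  1.56 -0.13] w 0.013
```

>>> {"api": "arm_command", "payload": {"rows": [{"dx": 0, "dy": 0.0004, "dz": 0.0009, "ax": 0, "ay": 0, "az": 0, "gripper": 0.005}, {"dx": -0.0001, "dy": 0.0024, "dz": 0, "ax": 0, "ay": 0, "az": 0, "gripper": 0.005}, {"dx": -0.0003, "dy": 0.0044, "dz": -0.001, "ax": 0, "ay": 0, "az": 0, "gripper": 0.005}, {"dx": -0.0005, "dy": 0.0064, "dz": -0.0019, "ax": 0, "ay": 0, "az": 0, "gripper": 0.005}, {"dx": -0.0005, "dy": 0.0072, "dz": -0.0023, "ax": 0, "ay": 0, "az": 0, "gripper": 0.005}, {"dx": -0.0005, "dy": 0.0072, "dz": -0.0023, "ax": 0, "ay": 0, "az": 0, "gripper": 0.005}]}}

```text
time: 9.53
ee_pos: [0.4412, 0.2097, 0.1083]
tool_rot: [[-0.998, -0.054, 0.043], [-0.069, 0.765, -0.641], [0.001, -0.642, -0.767]]
force: [0.3, 1.7, -1.4]
grip_width: 0.0126
grip_force: 60.0
```

```bash
python3 -c "
from plan import *
where()"
```

```text
t 9.53 tcp [-6.  -0.7 39.2] edge [-52.3  -0.8  -0.5] th 14.99 yaw 0.09 roll -0.06 Fseat [-2.1  0.4 -0.6] tau [0.02 2.94 0.06] w 0.0126
```

>>> {"api": "arm_command", "payload": {"rows": [{"dx": 0, "dy": 0.0008, "dz": 0.0003, "ax": 0, "ay": 0, "az": 0, "gripper": 0.005}, {"dx": -0.0001, "dy": 0.0016, "dz": 0.0, "ax": 0, "ay": 0, "az": 0, "gripper": 0.005}, {"dx": -0.0001, "dy": 0.0016, "dz": 0.0, "ax": 0, "ay": 0, "az": 0, "gripper": 0.005}, {"dx": -0.0001, "dy": 0.0016, "dz": 0.0, "ax": 0, "ay": 0, "az": 0, "gripper": 0.005}]}}

```text
time: 9.87
ee_pos: [0.4411, 0.2109, 0.1088]
tool_rot: [[-0.998, -0.054, 0.043], [-0.069, 0.765, -0.641], [0.001, -0.642, -0.766]]
force: [0.5, 1.0, -1.9]
grip_width: 0.0129
grip_force: 59.8
```

```bash
python3 -c "
from plan import *
where()
for th in (13,11.5): cmd(*pose(-53.6,0.2,th))"
```

```text
t 9.87 tcp [-6.9 -0.7 40.1] edge [-53.2  -0.8   0.4] th 15.01 yaw 0.07 roll -0.06 Fseat [-1.7  0.6 -1.3] tau [-0.    2.74 -0.  ] w 0.0129
d [ 0.0008 -0.0016 -0.0012] a [ 0.0351  0.0011 -0.0005] target [0.442  0.2094 0.1075]
d [ 0.0009 -0.003  -0.002 ] a [ 0.0612  0.0029 -0.0006] target [0.4421 0.2079 0.1068]
```

>>> {"api": "arm_command", "payload": {"rows": [{"dx": 0, "dy": 0.0009, "dz": -0.0004, "ax": 0, "ay": 0, "az": 0, "gripper": 0.005}, {"dx": 0, "dy": 0.0009, "dz": -0.0004, "ax": 0, "ay": 0, "az": 0, "gripper": 0.005}, {"dx": 0, "dy": 0.0009, "dz": -0.0004, "ax": 0, "ay": 0, "az": 0, "gripper": 0.005}]}}

```text
time: 10.12
ee_pos: [0.4412, 0.2119, 0.1085]
tool_rot: [[-0.998, -0.054, 0.043], [-0.069, 0.765, -0.641], [0.001, -0.642, -0.767]]
force: [0.5, -0.8, -3.4]
grip_width: 0.013
grip_force: 59.8
```

>>> {"api": "arm_command", "payload": {"rows": [{"dx": 0, "dy": 0.0009, "dz": -0.0004, "ax": 0, "ay": 0, "az": 0, "gripper": 0.005}, {"dx": 0, "dy": 0.0009, "dz": -0.0004, "ax": 0, "ay": 0, "az": 0, "gripper": 0.005}, {"dx": 0, "dy": 0.0009, "dz": -0.0004, "ax": 0, "ay": 0, "az": 0, "gripper": 0.005}]}}

```text
time: 10.37
ee_pos: [0.4411, 0.2122, 0.1084]
tool_rot: [[-0.998, -0.054, 0.043], [-0.069, 0.764, -0.642], [0.001, -0.643, -0.766]]
force: [0.0, -3.0, 0.8]
grip_width: 0.0123
grip_force: 59.9
```

```bash
python3 -c "
from plan import *
where()
for th in (13,11.5): cmd(*pose(-53.6,0.2,th))"
```

```text
t 10.37 tcp [-8.2 -0.7 40.3] edge [-54.4  -0.8   0.5] th 15.08 yaw 0.07 roll -0.07 Fseat [ 3.1 -0.2 -0.5] tau [-0.01  0.95  0.04] w 0.0123
d [ 0.0009 -0.0028 -0.0009] a [ 0.0364  0.0011 -0.0004] target [0.442  0.2094 0.1075]
d [ 0.001  -0.0042 -0.0016] a [ 0.0625  0.0029 -0.0004] target [0.4421 0.2079 0.1068]
```

```bash
sed -i 's/^O=\(.*\)$/O=\1+S@[-.002,0,0]/' plan.py; python3 -c "
from plan import *
where()
for th,px in ((13,-52.9),(11,-53.3),(10,-53.4)): cmd(*pose(px,0.3,th,-.8))"
```

```text
t 10.37 tcp [-6.2 -0.7 40.3] edge [-52.4  -0.8   0.5] th 15.08 yaw 0.07 roll -0.07 Fseat [ 3.1 -0.2 -0.5] tau [-0.01  0.95  0.04] w 0.0123
d [-0.     -0.0016 -0.0013] a [ 0.0364  0.0011 -0.0004] target [0.4411 0.2105 0.1071]
d [ 0.0001 -0.0032 -0.0025] a [ 0.0712  0.0035 -0.0004] target [0.4412 0.209  0.1059]
d [ 0.0001 -0.004  -0.003 ] a [ 0.0886  0.0047 -0.0004] target [0.4413 0.2082 0.1054]
```

>>> {"api": "arm_command", "payload": {"rows": [{"dx": 0, "dy": -0.0008, "dz": -0.0007, "ax": 0.018, "ay": 0.0005, "az": 0, "gripper": 0.005}, {"dx": 0, "dy": -0.0016, "dz": -0.0013, "ax": 0.036, "ay": 0.001, "az": 0, "gripper": 0.005}, {"dx": 0, "dy": -0.0024, "dz": -0.0019, "ax": 0.054, "ay": 0.002, "az": 0, "gripper": 0.005}, {"dx": 0.0001, "dy": -0.0032, "dz": -0.0025, "ax": 0.071, "ay": 0.0035, "az": 0, "gripper": 0.005}, {"dx": 0.0001, "dy": -0.0032, "dz": -0.0025, "ax": 0.071, "ay": 0.0035, "az": 0, "gripper": 0.005}, {"dx": 0.0001, "dy": -0.0032, "dz": -0.0025, "ax": 0.071, "ay": 0.0035, "az": 0, "gripper": 0.005}]}}

```text
time: 10.87
ee_pos: [0.4412, 0.2088, 0.1059]
tool_rot: [[-0.998, -0.055, 0.04], [-0.068, 0.809, -0.584], [-0.0, -0.586, -0.811]]
force: [0.4, -4.8, -0.1]
grip_width: 0.0128
grip_force: 59.7
```

```bash
python3 -c "
from plan import *
where()
cmd(*pose(-53.6,0.2,10,-.8))"
```

```text
t 10.87 tcp [-4.2 -0.8 36.6] edge [-53.2  -0.8   0.3] th 10.89 yaw -0.02 roll 0.01 Fseat [ 4.3  0.  -2.1] tau [ 0.12  0.31 -0.02] w 0.0128
d [ 0.     -0.0005 -0.0007] a [0.0155 0.0014 0.0002] target [0.4413 0.2083 0.1052]
```

>>> {"api": "arm_command", "payload": {"rows": [{"dx": 0, "dy": -0.0003, "dz": -0.0004, "ax": 0.008, "ay": 0.0005, "az": 0, "gripper": 0.005}, {"dx": 0, "dy": -0.0003, "dz": -0.0004, "ax": 0.008, "ay": 0.0005, "az": 0, "gripper": 0.005}, {"dx": 0, "dy": -0.0003, "dz": -0.0004, "ax": 0.008, "ay": 0.0005, "az": 0, "gripper": 0.015}, {"dx": 0, "dy": -0.0003, "dz": -0.0004, "ax": 0.008, "ay": 0.0005, "az": 0, "gripper": 0.02}, {"dx": 0, "dy": -0.0003, "dz": -0.0004, "ax": 0.008, "ay": 0.0005, "az": 0, "gripper": 0.03}, {"dx": 0, "dy": -0.0003, "dz": -0.0004, "ax": 0.008, "ay": 0.0005, "az": 0, "gripper": 0.04}, {"dx": 0, "dy": -0.0003, "dz": -0.0004, "ax": 0.008, "ay": 0.0005, "az": 0, "gripper": 0.04}, {"dx": 0, "dy": -0.0003, "dz": -0.0004, "ax": 0.008, "ay": 0.0005, "az": 0, "gripper": 0.04}, {"dx": 0, "dy": -0.0003, "dz": -0.0004, "ax": 0.008, "ay": 0.0005, "az": 0, "gripper": 0.04}]}}

```text
time: 11.62
ee_pos: [0.4414, 0.2096, 0.1051]
tool_rot: [[-0.998, -0.056, 0.041], [-0.069, 0.813, -0.578], [-0.0, -0.579, -0.815]]
force: [-0.7, 0.8, -0.0]
grip_width: 0.0397
grip_force: 0.0
```

```bash
python3 -c "
from plan import *
s=robot.sense();where();print('back dir',-s['tool_rot'][:,2])"
```

```text
t 11.62 tcp [-5.2 -0.6 36.2] edge [-54.5  -0.6   0.3] th 10.45 yaw 0.03 roll 0.05 Fseat [-0.8 -0.6  0.3] tau [0.02 1.87 0.03] w 0.0397
back dir [-0.04051265  0.5779119   0.81509298]
```

Retreat 80 mm along the tool axis, then look.

>>> {"api": "arm_command", "payload": {"rows": [{"dx": -0.0004, "dy": 0.006, "dz": 0.008, "ax": 0, "ay": 0, "az": 0, "gripper": 0.04}, {"dx": -0.0012, "dy": 0.017, "dz": 0.024, "ax": 0, "ay": 0, "az": 0, "gripper": 0.04}, {"dx": -0.0025, "dy": 0.035, "dz": 0.049, "ax": 0, "ay": 0, "az": 0, "gripper": 0.04}, {"dx": -0.0035, "dy": 0.05, "dz": 0.07, "ax": 0, "ay": 0, "az": 0, "gripper": 0.02}, {"dx": -0.0035, "dy": 0.05, "dz": 0.07, "ax": 0, "ay": 0, "az": 0, "gripper": 0}, {"dx": -0.0035, "dy": 0.05, "dz": 0.07, "ax": 0, "ay": 0, "az": 0, "gripper": 0}, {"dx": -0.0035, "dy": 0.05, "dz": 0.07, "ax": 0, "ay": 0, "az": 0, "gripper": 0}]}}

```text
time: 12.2
ee_pos: [0.4375, 0.2592, 0.1751]
tool_rot: [[-0.998, -0.056, 0.04], [-0.069, 0.813, -0.578], [0.0, -0.58, -0.815]]
force: [-0.1, 0.1, -0.2]
grip_width: -0.0
grip_force: 0.0
```

```bash
python3 - <<'E'
from plan import *
f,C,W=wrist("w6");where();P=cloud(f,C,W);L=(P-O)@S*1e3
# top face of the frame: points in seat x -50..45, |y|<45, z 5..35, below the bar
k=(abs(L[...,1])<44)&(L[...,0]>-48)&(L[...,0]<50)&(abs(L[...,0])>12)&(L[...,2]>3)&(L[...,2]<32)&(f["z_map"]>0)
q=L[k];print(k.sum());kk=np.ones(len(q),bool)
for _ in range(6):
    A=np.c_[q[:,:2],np.ones(len(q))];c=np.linalg.lstsq(A[kk],q[kk,2],rcond=None)[0];kk=abs(q[:,2]-A@c)<2
print("tilt",np.degrees(np.arctan(c[0])),"roll",np.degrees(np.arctan(c[1])),"z0",c[2],kk.mean(),q[kk].min(0),q[kk].max(0))
E
```

```text
t 12.25 tcp [-20.5  -1.2 120.2] edge [-69.8  -1.2  84.2] th 10.52 yaw 0.04 roll -0.02 Fseat [-0.6  0.2 -0.8] tau [-0.04  1.82 -0.  ] w 0.0001
11471
tilt 10.306984071836485 roll 0.009397348502269986 z0 18.002238911279807 0.9949437712492372 [-47.99381133 -43.77689918   7.88249692] [49.99293353 43.5633221  28.60479796]
```

View pics/w6.png

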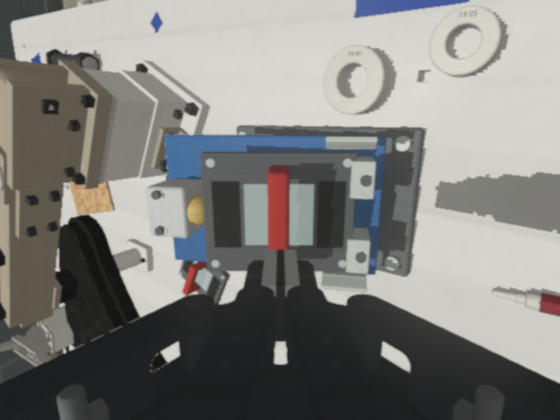

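The view shows the optic hooked under both lips (355,180)/(355,255) and resting on the ball at (197,210), tilted 10.3°. Next I'll press the uphill pad with closed fingers.

```bash
cat >> plan.py <<'E'
def tool(xs,ys,zs,th):
    """fingertips at seat (xs,ys,zs) mm"""
    T=Ro.from_euler("y",-th,degrees=True).as_matrix();R=S@T@M
    return O+S@(np.array([xs,ys,zs])/1000)-R[:,2]*.008,R
def tip():
    s=robot.sense();p=S.T@(s["ee_pos"]+s["tool_rot"][:,2]*.008-O);print("tip",(p*1e3).round(1))
E
python3 -c "
from plan import *
cmd(*tool(36,0,80,4));cmd(*tool(36,0,30,4));tip()"
```

```text
d [ 0.0056 -0.0641 -0.0056] a [ 0.1135  0.0073 -0.0004] target [0.443  0.1946 0.1692]
d [ 0.007  -0.0851 -0.0509] a [ 0.1135  0.0073 -0.0004] target [0.4444 0.1736 0.1239]
tip [-19.1  -1.2 112.3]
```

>>> {"api": "arm_command", "payload": {"rows": [{"dx": 0.003, "dy": -0.03, "dz": 0.0, "ax": 0.06, "ay": 0.004, "az": 0, "gripper": 0}, {"dx": 0.0056, "dy": -0.064, "dz": -0.0056, "ax": 0.1135, "ay": 0.007, "az": 0, "gripper": 0}, {"dx": 0.0056, "dy": -0.064, "dz": -0.0056, "ax": 0.1135, "ay": 0.007, "az": 0, "gripper": 0}, {"dx": 0.006, "dy": -0.072, "dz": -0.022, "ax": 0.1135, "ay": 0.007, "az": 0, "gripper": 0}, {"dx": 0.0065, "dy": -0.079, "dz": -0.038, "ax": 0.1135, "ay": 0.007, "az": 0, "gripper": 0}, {"dx": 0.007, "dy": -0.085, "dz": -0.051, "ax": 0.1135, "ay": 0.007, "az": 0, "gripper": 0}, {"dx": 0.007, "dy": -0.085, "dz": -0.051, "ax": 0.1135, "ay": 0.007, "az": 0, "gripper": 0}, {"dx": 0.007, "dy": -0.085, "dz": -0.051, "ax": 0.1135, "ay": 0.007, "az": 0, "gripper": 0}, {"dx": 0.007, "dy": -0.085, "dz": -0.051, "ax": 0.1135, "ay": 0.007, "az": 0, "gripper": 0}]}}

```text
time: 13.0
ee_pos: [0.445, 0.1744, 0.1245]
tool_rot: [[-0.998, -0.06, 0.034], [-0.069, 0.873, -0.482], [-0.001, -0.484, -0.875]]
force: [0.3, -0.1, 0.4]
grip_width: 0.0005
grip_force: 0.0
```

```bash
python3 -c "
from plan import *
where();tip()
for z in (25,22,18,14,10): cmd(*tool(36,0,z,4))"
```

```text
t 13.00 tcp [35.   0.6 38.9] edge [-18.    0.7   8.8] th 3.98 yaw -0.00 roll 0.08 Fseat [0.2 0.3 0.3] tau [0.02 1.53 0.02] w 0.0005
tip [35.6  0.6 30.9]
d [-0.0004 -0.0029 -0.0052] a [-0.0005  0.0012 -0.0006] target [0.4446 0.1715 0.1193]
d [-0.0003 -0.0042 -0.0079] a [-0.0005  0.0012 -0.0006] target [0.4447 0.1702 0.1166]
d [-0.0002 -0.0059 -0.0116] a [-0.0005  0.0012 -0.0006] target [0.4448 0.1686 0.113 ]
d [-0.0001 -0.0076 -0.0152] a [-0.0005  0.0012 -0.0006] target [0.4449 0.1669 0.1094]
d [ 0.     -0.0092 -0.0188] a [-0.0005  0.0012 -0.0006] target [0.445  0.1652 0.1057]
```

>>> {"api": "arm_command", "payload": {"rows": [{"dx": 0, "dy": -0.0015, "dz": -0.003, "ax": 0, "ay": 0, "az": 0, "gripper": 0}, {"dx": 0, "dy": -0.0025, "dz": -0.005, "ax": 0, "ay": 0, "az": 0, "gripper": 0}, {"dx": 0, "dy": -0.0029, "dz": -0.006, "ax": 0, "ay": 0, "az": 0, "gripper": 0}, {"dx": 0, "dy": -0.0034, "dz": -0.007, "ax": 0, "ay": 0, "az": 0, "gripper": 0}, {"dx": 0, "dy": -0.0034, "dz": -0.007, "ax": 0, "ay": 0, "az": 0, "gripper": 0}]}}

```text
time: 13.42
ee_pos: [0.4453, 0.1715, 0.118]
tool_rot: [[-0.998, -0.06, 0.036], [-0.07, 0.874, -0.482], [-0.003, -0.483, -0.876]]
force: [0.6, 0.3, 3.3]
grip_width: -0.0003
grip_force: 1.3
```

>>> {"api": "arm_command", "payload": {"rows": [{"dx": 0, "dy": -0.0005, "dz": -0.001, "ax": 0, "ay": 0, "az": 0, "gripper": 0}, {"dx": 0, "dy": -0.0009, "dz": -0.0018, "ax": 0, "ay": 0, "az": 0, "gripper": 0}, {"dx": 0, "dy": -0.0009, "dz": -0.0018, "ax": 0, "ay": 0, "az": 0, "gripper": 0}]}}

```text
time: 13.67
ee_pos: [0.4453, 0.1704, 0.1162]
tool_rot: [[-0.998, -0.06, 0.036], [-0.07, 0.873, -0.482], [-0.002, -0.483, -0.875]]
force: [-0.1, -0.5, 3.1]
grip_width: 0.0001
grip_force: 1.4
```

```bash
python3 -c "
from plan import *
where();tip()"
```

```text
t 13.67 tcp [35.1  0.6 29.7] edge [-17.9   0.7  -0.5] th 3.95 yaw 0.01 roll 0.16 Fseat [ 1.8 -0.1  2.6] tau [0.25 0.96 0.06] w 0.0001
tip [35.7  0.7 21.7]
```

>>> {"api": "arm_command", "payload": {"rows": [{"dx": 0, "dy": -0.0005, "dz": -0.0009, "ax": 0, "ay": 0, "az": 0, "gripper": 0}, {"dx": 0, "dy": -0.0009, "dz": -0.0018, "ax": 0, "ay": 0, "az": 0, "gripper": 0}, {"dx": 0, "dy": -0.0013, "dz": -0.0027, "ax": 0, "ay": 0, "az": 0, "gripper": 0}, {"dx": 0, "dy": -0.0017, "dz": -0.0036, "ax": 0, "ay": 0, "az": 0, "gripper": 0}, {"dx": 0, "dy": -0.0017, "dz": -0.0036, "ax": 0, "ay": 0, "az": 0, "gripper": 0}]}}

```text
time: 14.08
ee_pos: [0.4449, 0.1684, 0.1117]
tool_rot: [[-0.998, -0.06, 0.035], [-0.069, 0.874, -0.482], [-0.001, -0.483, -0.876]]
force: [0.2, 0.2, 0.9]
grip_width: -0.0002
grip_force: 0.6
```

>>> {"api": "arm_command", "payload": {"rows": [{"dx": 0, "dy": -0.0005, "dz": -0.0009, "ax": 0, "ay": 0, "az": 0, "gripper": 0}, {"dx": 0, "dy": -0.0009, "dz": -0.0018, "ax": 0, "ay": 0, "az": 0, "gripper": 0}, {"dx": 0, "dy": -0.0013, "dz": -0.0027, "ax": 0, "ay": 0, "az": 0, "gripper": 0}, {"dx": 0, "dy": -0.0017, "dz": -0.0036, "ax": 0, "ay": 0, "az": 0, "gripper": 0}, {"dx": 0, "dy": -0.0017, "dz": -0.0036, "ax": 0, "ay": 0, "az": 0, "gripper": 0}]}}

```text
time: 14.5
ee_pos: [0.4446, 0.1665, 0.1078]
tool_rot: [[-0.998, -0.06, 0.034], [-0.069, 0.873, -0.482], [-0.001, -0.483, -0.875]]
force: [0.5, -0.5, -0.3]
grip_width: 0.0005
grip_force: 0.0
```

```bash
python3 -c "
from plan import *
where();tip()"
```

```text
t 14.50 tcp [35.2 -0.3 20.4] edge [-17.9  -0.3  -9.7] th 3.96 yaw -0.01 roll 0.05 Fseat [ 0.3  0.5 -0.5] tau [-0.04  1.55  0.03] w 0.0005
tip [35.7 -0.3 12.4]
```

>>> {"api": "arm_command", "payload": {"rows": [{"dx": 0, "dy": -0.0005, "dz": -0.0009, "ax": 0, "ay": 0, "az": 0, "gripper": 0}, {"dx": 0, "dy": -0.0009, "dz": -0.0018, "ax": 0, "ay": 0, "az": 0, "gripper": 0}, {"dx": 0, "dy": -0.0009, "dz": -0.0018, "ax": 0, "ay": 0, "az": 0, "gripper": 0}]}}

```text
time: 14.75
ee_pos: [0.4447, 0.1658, 0.1064]
tool_rot: [[-0.998, -0.06, 0.034], [-0.069, 0.873, -0.482], [-0.001, -0.483, -0.875]]
force: [-0.6, 1.2, 4.6]
grip_width: -0.0004
grip_force: 2.2
```

>>> {"api": "arm_command", "payload": {"rows": [{"dx": 0, "dy": -0.0003, "dz": -0.0006, "ax": 0, "ay": 0, "az": 0, "gripper": 0}, {"dx": 0, "dy": -0.0003, "dz": -0.0006, "ax": 0, "ay": 0, "az": 0, "gripper": 0}, {"dx": 0, "dy": -0.0003, "dz": -0.0006, "ax": 0, "ay": 0, "az": 0, "gripper": 0}]}}

```text
time: 15.0
ee_pos: [0.4448, 0.1657, 0.1063]
tool_rot: [[-0.998, -0.06, 0.035], [-0.069, 0.873, -0.482], [-0.002, -0.483, -0.875]]
force: [-4.7, 2.6, 9.1]
grip_width: 0.0002
grip_force: 4.8
```

```bash
python3 -c "
from plan import *
where();tip()"
```

```text
t 15.00 tcp [35.2 -0.2 18.7] edge [-17.9  -0.1 -11.4] th 3.95 yaw -0.00 roll 0.10 Fseat [ 1.2 -4.5  9.4] tau [-1.46  0.98 -0.08] w 0.0002
tip [35.7 -0.2 10.7]
```

Firm contact at home height. Retreating and checking.

>>> {"api": "arm_command", "payload": {"rows": [{"dx": 0, "dy": 0.004, "dz": 0.008, "ax": 0, "ay": 0, "az": 0, "gripper": 0}, {"dx": -0.001, "dy": 0.015, "dz": 0.03, "ax": 0, "ay": 0, "az": 0, "gripper": 0}, {"dx": -0.003, "dy": 0.035, "dz": 0.065, "ax": 0, "ay": 0, "az": 0, "gripper": 0}, {"dx": -0.005, "dy": 0.06, "dz": 0.09, "ax": 0, "ay": 0, "az": 0, "gripper": 0}, {"dx": -0.005, "dy": 0.08, "dz": 0.1, "ax": 0, "ay": 0, "az": 0, "gripper": 0}, {"dx": -0.005, "dy": 0.08, "dz": 0.1, "ax": 0, "ay": 0, "az": 0, "gripper": 0}, {"dx": -0.005, "dy": 0.08, "dz": 0.1, "ax": 0, "ay": 0, "az": 0, "gripper": 0}, {"dx": -0.005, "dy": 0.08, "dz": 0.1, "ax": 0, "ay": 0, "az": 0, "gripper": 0}]}}

```text
time: 15.67
ee_pos: [0.4392, 0.2447, 0.2051]
tool_rot: [[-0.998, -0.06, 0.033], [-0.069, 0.873, -0.483], [0.0, -0.484, -0.875]]
force: [0.4, -0.2, 0.4]
grip_width: -0.0003
grip_force: 0.0
```

```bash
python3 - <<'E'
from plan import *
f,C,W=wrist("w7");where();P=cloud(f,C,W);L=(P-O)@S*1e3
g=(abs(L[...,1])<44)&(L[...,0]>-48)&(L[...,0]<50)&(abs(L[...,0])>14)&(L[...,2]>3)&(L[...,2]<30)&(f["z_map"]>0)
q=L[g];kk=np.ones(len(q),bool)
for _ in range(6):
    A=np.c_[q[:,:2],np.ones(len(q))];c=np.linalg.lstsq(A[kk],q[kk,2],rcond=None)[0];kk=abs(q[:,2]-A@c)<1.5
b=(L[...,2]>-14)&(L[...,2]<-8)&(abs(L[...,1])<56)&(abs(L[...,0])<105);q=L[b];B=np.linalg.lstsq(np.c_[q[:,:2],np.ones(len(q))],q[:,2],rcond=None)[0]
print("top face",np.degrees(np.arctan(c[:2])),c[2],g.sum(),kk.mean(),"bed",np.degrees(np.arctan(B[:2])),B[2],b.sum())
cv2.imwrite("pics/w7b.png",cv2.resize(f["color"][60:320,120:480,::-1],None,fx=2.2,fy=2.2))
E
```

```text
t 15.72 tcp [  5.4  -0.3 141.4] edge [-47.6  -0.4 111.2] th 4.04 yaw 0.01 roll -0.02 Fseat [ 0.5  0.9 -0.3] tau [ 0.02  1.45 -0.  ] w -0.0
top face [ 0.01682557 -0.01765999] 9.439634767572441 9070 0.9638368246968027 bed [ 0.02736507 -0.01814632] -12.764478444128118 5877
```

View pics/w7b.png

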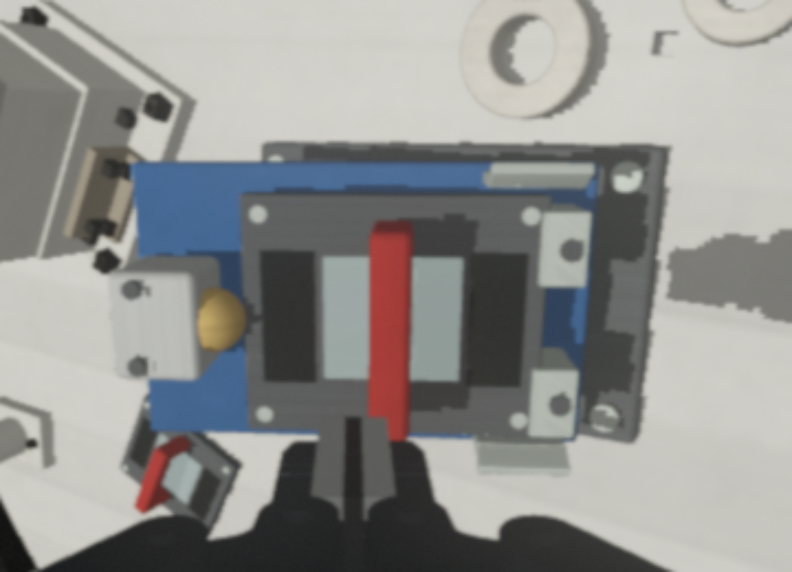

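The view shows the optic flat under both hooks (565,250)/(555,400), with the ball bearing on its uphill edge at (220,320). The top face measures 22.2 mm above the bed and is parallel to it within 0.02°. I'm handing in.

```bash
python3 -c "
from rig import robot
print(robot.hand_in())"
```

```text
the job is handed in; nothing more can be done
None
```

The optic is snapped home in the mount and the job is handed in. It lies flat under both hooks (about 22.2 mm above the bed, where 22 is expected) and the gripper is clear. The hook, pad and plunger readings were not available to me, and no verdict was returned.

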